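# Unlock the medicine box and hold its bolt back

## Robot

A 6-joint arm with a two-finger parallel gripper is mounted at the origin on a cart in front of the work surface, level with it; the furniture and walls round the work are solid. World frame = base frame: x ahead of the robot, y to its left, z up, the work surface at z = 0. Lengths are in mm, angles in rad, forces in N, time in s.
With the tool pointing down it reaches from about 425 to 925 mm from the base axis. Payload 12.5 kg.
Tool frame: the origin (TCP) lies midway between the tips of the shut fingers; the grasp point (between the pads) lies 19 mm behind it (manip.pinch_z is the distance from the TCP to the grasp point, in mm); z points along the fingers, y is the line along which they close (so a half turn about z gives the same grasp; the last joint's range is limited). The gripper opens to 85 mm and grips with 20 to 120 N. Pads are 22 mm wide; open, the fingers measure 114 mm over their backs; the gripper's body (76 mm by 85 mm) begins 54 mm behind the grasp point. The pads swing forward as they close: fully open they stand 13 mm farther back than shut.
Start: joints at [1.18, 0.491, 1.559, -0, 1.092, -0.106], TCP at [175.586, 599.845, 231.327] pointing down, gripper open.
Joint ranges: [-3.1, 3.1], [-0.84, 2.19], [0.05, 2.79], [-1.13, 4.28], [0.06, 2.93], [-2.69, 2.69]. Speed limits (rad/s): [2.22, 2.22, 2.79, 3.14, 3.14, 3.14].

## Interface

Orientations are given as a rotation vector (axis times angle).
In Python, from rig import sensors, imaging, job, manip gives the robot as it stands. The module is installed in compiled form; this text tells all that it offers.
- The arm moves only by the tool apply_moves, never from a script. Its argument "series" is a list of rows, each a list of 7 numbers: the opening, from -1 (shut) to 1 (fully open), so that 0 is half open, then the shift along the tool's x, y, z in m, then the turn, a rotation vector about the tool's x, y, z in degrees. In form: [[fingers, dx, dy, dz, rx, ry, rz], ...]. A call has 1 to 20 rows; each row shifts and turns the commanded pose from where the row before left it, along the tool's axes as they then stand; what a row does not reach is not made up. A row lasts 1/12 s, in which the tool goes at most 41.7 mm and 7.16 degrees, less where a joint would pass 70% of its speed; a pose out of reach is approached as far as the arm can. A call with a gripper value outside its range is refused whole. The fingers move at their own pace and stop on an object; "force" is the grip in N (left out, the last holds). Time passes only in rows, so rows that do not move let the fingers close. It gives the time, the measured TCP pose, the force, the opening and the grip force at its end, in the units of the state.
- sensors.read_state(): the state, without advancing time (a new reading comes with each control period).
- imaging.snapshot(name): name is "side" or "top"; returns the picture (384x512x3 uint8, red, green, blue); there is no depth.
- imaging.get_calibration(name): a dict with "camera_matrix" (3x3 intrinsics, pixels), "camera_from_world" (4x4, takes a point from world to camera coordinates). Camera axes: x right, y down, z forward; pixel columns grow to the right and rows downward; lengths in mm; the calibration is good to about 2 mm. A picture is of the moment at which its call begins. get_calibration takes no time and is no camera call.
- job.job_done(): hands the job in; it is judged then, once.
The state is a dict: "time_s": time; "joint_positions": joint angles; "dq": joint speeds; "tau": joint torques, N m; "tcp_pos": TCP position; "tcp_rot": TCP orientation; "force": force on the tool from outside, world axes, zero at the start; "moment": the same for the moment, N m; "grip_width": opening from 0.0 (shut) to 1.0 (fully open); "finger_force": force on a finger pad.
Only numpy, scipy, OpenCV 4.12 (cv2) and the standard library are available. Lean on these libraries where they do the work, as an engineer would, in place of code of your own. Each camera call takes 0.05 s, during which the arm holds its last target. There are 200 camera calls.

## Task

Take the green-headed key out of the wooden key stand, put it into the keyhole on top of the white medicine box's lock, ease it past the sticky pins (wiggle it a little if it catches) and press it fully home against the spring. Then turn it a quarter turn clockwise, seen from above, as far as it goes, so that the bolt draws back off the lid. The lock springs back as soon as it is let go, so finish still gripping the key and holding it turned, so that I can lift the lid; leave the lid shut, and the black-headed key and the things standing round about where they are.

Things in the scene. Friction and masses are not known exactly. Their poses are not given: they have to be found in the camera images.
- box_key_head (a point): Centre of the green head of the right key, which stands upright, bit down, in either slot of the stand. Head 10 mm thick (key's x: grip across this), 32 mm wide (y), 34 mm tall (z, up). Below the centre: head ends at 17 mm, 12 mm thick neck, 20 mm wide steel collar with its underside at 29 mm, 5 mm round stem to 36 mm, flat bit to 49.5 mm. 35 to 60 g.
- key_tip (a point): Centre of the tip of that key's bit, 49.5 mm straight below the centre of the head; same axes. The bit is flat steel, 5 mm thick (x), 14 mm wide (y), 14 mm tall, with a rounded nose.
- keyhole (a point): Centre of the keyhole, on the lock's flat top face, 118 mm above the worktop; axes of the box. An upright slot 7 mm (x) by 16.2 mm (y), countersunk 3 mm all round, through a 5 mm face plate into the cylinder, where four sprung pins drag by a few N. The key goes straight down, its y along the slot, either way round. At 10 mm depth the tip meets a sprung follower.
- medicine_box: White steel lock box with a green cross on its lid, fixed, 200 mm deep (x), 240 mm wide (y), deck and lid 100 mm above the worktop. Origin: centre of its underside; x points from its front to its back, z up. The lock case, 46 x 66 mm and 18 mm tall, stands on the deck 70 mm in front of the origin; its bolt points back over the lid's front edge.
- plunger (a joint): How far the sprung follower is pushed down, m: 0 at rest, about 0.010 with the key fully home (tip about 20 mm below the face, collar on the face); about 3 N at first, 6.5 N at the end. Only at home is the bit below the face plate and free to turn. Once turned, the plate keeps the key in; it may rise 1.5 mm.
- cylinder (a joint): Turn of the lock cylinder, rad: 0 locked (slot along box y), growing clockwise seen from above to a stop at 1.57; a spring returns it (about 0.03 N m at 0, 0.12 N m at the stop). It lags behind the key by up to 0.15 rad of play, so turn the key a little past a quarter to reach the stop.
- bolt (a joint): How far the bolt is drawn back, m: 0 locked, 0.0165 with the cylinder at its stop, clear of the lid beyond 0.0125.
- box_lid (a joint): Opening of the box lid, rad: 0 shut, hinged at the back of the box. Stays shut.
- window_key_head (a point): Head of the other key in the stand, round and black, 30 mm across, 10 mm thick, centre 29 mm above the stand's top; its slot is 70 mm from the right key's. Leave it.
- key_stand: Wooden key stand, fixed, 60 x 150 mm and 36 mm tall on a 70 x 160 mm foot, origin at the centre of its underside, z up. Two slots 35 mm either side of the centre along y, slot length along y, 25 mm deep; the keys' collars rest on its top. Lift a key straight up by 25 mm to free it.
- tumbler_mid (a point): Half-way up a clear glass tumbler, 76 mm wide, 86 mm tall. Leave it.
- mug_mid (a point): Half-way up a dark mug with a pale green foot, 82 mm wide and 94 mm tall. Leave it.
- spoon_mid (a point): Middle of a steel teaspoon 130 mm long. Leave it.
- coffee_cup_mid (a point): Half-way up a brown stoneware coffee cup, 67 mm wide, 58 mm tall. Leave it.
- shaker_mid (a point): Half-way up a salt shaker, 44 mm wide, 90 mm tall. Leave it.

How it is judged (in metres and radians):
On the way, in this order (a step that is already met when the one before it is completed fails the run):
1. the green-headed key is in the keyhole and pressed home: follower pushed over 8.5 mm, cylinder not yet turned (horizontal distance between key_tip and keyhole below 0.006 m and value of joint plunger above 0.0085 m and value of joint cylinder below 0.35 rad), for 0.1 s.
2. the key has turned the cylinder a quarter: bolt drawn back (horizontal distance between key_tip and keyhole below 0.006 m and z of key_tip in the frame of medicine_box below 0.1025 m and value of joint cylinder above 1.25 rad and value of joint bolt above 0.0128 m), for 0.2 s.
At the end, for the whole second after the job is handed in: Robot still grips the green-headed key (over 2 N), upright within 0.15 rad, its tip within 6 mm of the keyhole axis and 15.5 mm or more below the lock face; follower pushed over 7 mm, cylinder beyond 1.25 rad, bolt drawn back over 12.8 mm, lid shut (under 0.05 rad) (all of step 2 and value of joint plunger above 0.007 m and value of joint box_lid below 0.05 rad and contact force between the fingers and box_key above 2 N and angle between box_key_head's own z axis and vertical below 0.15 rad); the arm keeps its last pose, push and grip.
It fails at once if the black-headed key is moved by more than 3 cm (distance of window_key_head from where it was at the start of the episode above 0.03 m).
It fails at once if the tumbler, mug, teaspoon, coffee cup or shaker is moved by more than 3 cm (distance of any of tumbler_mid, mug_mid, spoon_mid, coffee_cup_mid, shaker_mid from where it was at the start of the episode above 0.03 m).
It also fails if it takes over 42 s, if anything falls off the work surface, if the arm or the gripper's body presses on something with over 40 N, if the wrist force passes 120 N, or if a joint passes its speed limit or range.

## Working session

There is one attempt and no reset: what is moved stays moved. The work goes in short steps, Python scripts to look and compute and a tool call to move; the robot and the scene stay as the last step left them, time stands still between calls to the robot, and variables do not carry over. Pictures are saved under pics/ and viewed, at most 10 in all, crops included, and the job is handed in when it is done.

Besides the shell and the picture viewer there is one more tool, called after "Call:" as name(argument=value, ...), one argument or row to a line, values as JSON. apply_moves: Moves the arm, as the interface text tells. Its arguments: {"type":"object","properties":{"series":{"type":"array"},"force":{"type":"number"}},"required":["series"]}

```bash
mkdir -p pics; cat > h.py <<'E'
import numpy as np, cv2
from rig import sensors, imaging, job, manip
def cal(n):
    c=imaging.get_calibration(n); return np.array(c["camera_matrix"]),np.array(c["camera_from_world"])
def ray(n,uv):
    K,T=cal(n); R,t=T[:3,:3],T[:3,3]
    return -R.T@t, R.T@np.linalg.inv(K)@np.array([uv[0],uv[1],1.])
def onz(n,uv,z):
    o,d=ray(n,uv); return o+d*(z-o[2])/d[2]
def tri(a,b):
    A=0;B=0
    for n,uv in (a,b):
        o,d=ray(n,uv); d=d/np.linalg.norm(d); P=np.eye(3)-np.outer(d,d); A=A+P; B=B+P@o
    return np.linalg.solve(A,B)
def proj(n,p):
    K,T=cal(n); q=K@(T[:3,:3]@np.array(p,float)+T[:3,3]); return q[:2]/q[2]
def shot(n,f):
    im=cv2.cvtColor(imaging.snapshot(n),cv2.COLOR_RGB2BGR); cv2.imwrite(f"pics/{f}.png",im); return im
E
python3 - <<'E'
from h import *
a=shot("top","top0");b=shot("side","side0")
print(sensors.read_state(), manip.pinch_z)
for n in("top","side"): print(n, ray(n,(256,192)), cal(n)[0])
E
```

```text
{'time_s': 0.1, 'joint_positions': array([ 1.18041119e+00,  4.91472747e-01,  1.55936560e+00, -1.88232030e-05,
        1.09171020e+00, -1.05598063e-01]), 'dq': array([-0.00105134, -0.00076096, -0.00060096, -0.00135682, -0.00077338,
        0.00112292]), 'tau': array([ 3.00451218e-03, -6.19448161e+01, -2.62030041e+01, -1.32103964e-04,
        2.86814713e-03,  6.24913923e-05]), 'tcp_pos': array([175.50365563, 599.65362419, 230.81055279]), 'tcp_rot': array([-4.45787750e-01, -3.10958246e+00,  1.46192026e-03]), 'force': array([ 0.41223405,  0.57751138, -0.31822402]), 'moment': array([ 0.01303245,  0.01968697, -0.01677847]), 'finger_force': 0.0, 'grip_width': 1.0035346813273096} 18.700000000000003
top (array([ 424.64956403,    3.58621677, 1395.25108984]), array([ 0.06885966, -0.0088594 , -0.9976039 ])) [[484.72165974   0.         256.34638782]
 [  0.         484.72165974 189.20794581]
 [  0.           0.           1.        ]]
side (array([ -37.49540253, 1090.21040946,  589.91592222]), array([ 0.43265268, -0.82237647, -0.36949209])) [[399.0775629    0.         254.49766   ]
 [  0.         399.0775629  191.49022185]
 [  0.           0.           1.        ]]
```

View pics/top0.png

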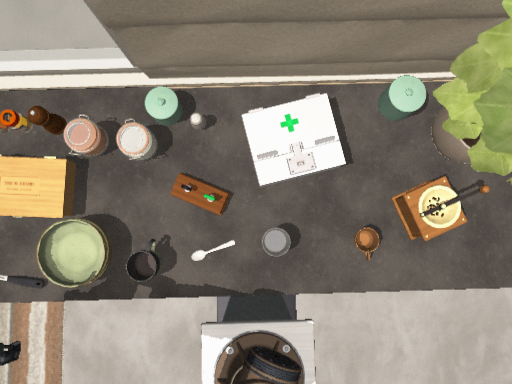

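View pics/side0.png

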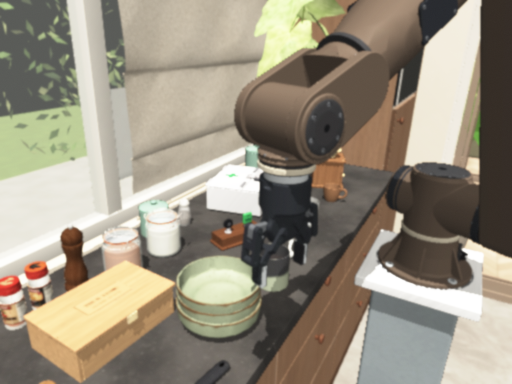

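The top view shows the stand at about (200,194), the green key at (209,197), the black key at (187,187), and the box with its lock near (300,158). In the side view the stand is at (230,235), with the green head at (247,217). Next I'll enlarge the parts that matter.

```bash
python3 - <<'E'
from h import *
a=cv2.imread("pics/top0.png");b=cv2.imread("pics/side0.png")
r=lambda im,x,y,w,h,k:cv2.resize(im[y:y+h,x:x+w],None,fx=k,fy=k,interpolation=cv2.INTER_CUBIC)
L=r(a,165,165,70,58,5.7); R=r(a,240,90,110,100,3.6)
S=r(b,200,160,80,100,4)
H=600;W=800
c=np.zeros((H,W,3),np.uint8)
for im,x,y in((L,0,0),(R,400,0),(r(b,205,195,60,60,4),0,340),(r(b,200,155,70,60,4),400,360)):
    h,w=im.shape[:2];h=min(h,H-y);w=min(w,W-x);c[y:y+h,x:x+w]=im[:h,:w]
cv2.imwrite("pics/c0.png",c)
# green masks
for n,im in(("top",a),("side",b)):
    hsv=cv2.cvtColor(im,cv2.COLOR_BGR2HSV)
    m=cv2.inRange(hsv,(50,150,60),(80,255,255))
    k,l,s,ce=cv2.connectedComponentsWithStats(m)
    for i in range(1,k):
        if s[i,4]>5: print(n,s[i],ce[i])
# stand (brown) in top
hsv=cv2.cvtColor(a,cv2.COLOR_BGR2HSV)
m=cv2.inRange(hsv,(3,90,40),(18,255,255)); m[:165]=0;m[225:]=0;m[:,:160]=0;m[:,240:]=0
m=cv2.morphologyEx(m,cv2.MORPH_CLOSE,np.ones((9,9)))
cs=max(cv2.findContours(m,0,2)[0],key=cv2.contourArea)
rc=cv2.minAreaRect(cs);print("stand",rc)
for q in cv2.boxPoints(rc): print(q,onz("top",q,36))
m=cv2.inRange(hsv,(0,0,170),(180,60,255));m[:90]=0;m[190:]=0;m[:,:235]=0;m[:,350:]=0
m=cv2.morphologyEx(m,cv2.MORPH_CLOSE,np.ones((9,9)))
cs=max(cv2.findContours(m,0,2)[0],key=cv2.contourArea)
rc=cv2.minAreaRect(cs);print("box",rc)
for q in cv2.boxPoints(rc): print(q,onz("top",q,100))
E
```

```text
top [281 114  17  18 136] [288.88235294 122.41911765]
top [204 194  11   7  35] [209.02857143 196.74285714]
side [244 216   7   6  36] [246.66666667 218.16666667]
stand ((199.86390686035156, 193.52662658691406), (56.30768966674805, 24.769229888916016), 22.61986541748047)
[169.11243 194.13017] [519.35902395 235.41634918  36.        ]
[178.63907 171.26628] [583.12904024 207.6445816   36.        ]
[230.61539 192.92308] [517.88484017  62.87855124  36.        ]
[221.08875 215.78697] [454.51529289  91.11190384  36.        ]
box ((293.0386657714844, 137.761474609375), (75.7084732055664, 89.07367706298828), 75.57923126220703)
[240.4778  112.19141] [732.05939434  27.9346478  100.        ]
[326.74503   90.008415] [ 787.05148182 -208.58428978  100.        ]
[345.59955 163.33154] [ 584.63984613 -251.45664989  100.        ]
[259.3323  185.51453] [531.22669779 -17.34826515 100.        ]
```

View pics/c0.png

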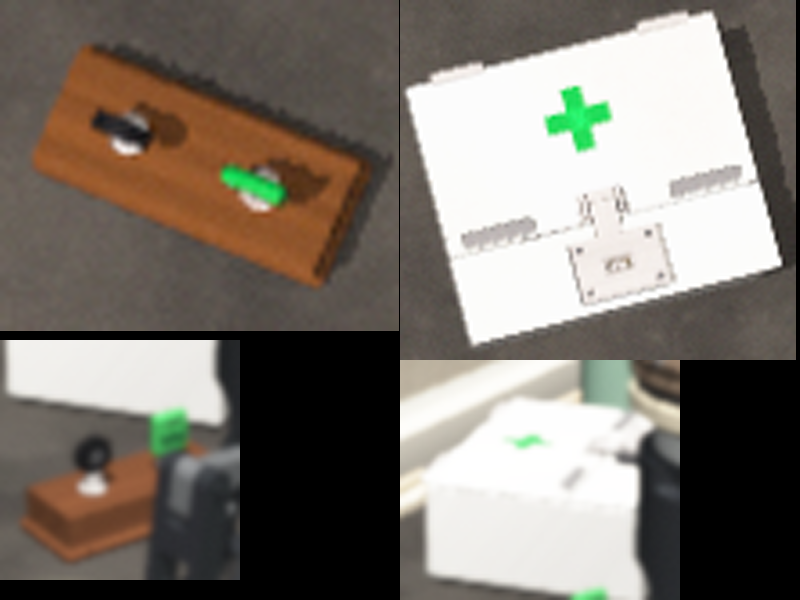

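The enlarged crop shows the key head running along the stand and the lock case centred near full-image pixel (301.5,163), with the slot inside it. This last measurement refines both points.

```bash
python3 - <<'E'
from h import *
a=cv2.imread("pics/top0.png");b=cv2.imread("pics/side0.png")
def wc(im,box):
    x0,y0,x1,y1=box; c=im[y0:y1,x0:x1].astype(float); w=np.clip(c[...,1]-np.maximum(c[...,0],c[...,2])-15,0,None)
    yy,xx=np.mgrid[y0:y1,x0:x1]; s=w.sum(); p=np.array([(w*xx).sum()/s,(w*yy).sum()/s])
    C=np.cov(np.vstack([xx.ravel(),yy.ravel()]),aweights=w.ravel()); e,v=np.linalg.eigh(C)
    return p,np.sqrt(e),v[:,1],(w>0).sum()
pt=wc(a,(198,186,222,206));ps=wc(b,(238,204,258,232)); print(pt,ps)
print("key tri",tri(("top",pt[0]),("side",ps[0])), "onz75",onz("top",pt[0],75))
d=pt[2]; q=[onz("top",pt[0]+s*6*d,80) for s in(-1,1)]; v=q[1]-q[0]; print("head yaw of y axis",np.degrees(np.arctan2(v[1],v[0])),np.linalg.norm(v))
pc=wc(a,(275,108,304,138));print("cross",pc[0],onz("top",pc[0],100)); 
pcs=wc(b,(222,160,240,172)); print(pcs[0], proj("side",onz("top",pc[0],100)))
g=cv2.cvtColor(a,cv2.COLOR_BGR2GRAY)
print(g[148:178,286:318])
# stand top face only: bright wood
E
```

```text
(array([208.92362768, 196.91938478]), array([0.94939686, 3.24895674]), array([-0.92170248, -0.38789758]), np.int64(47)) (array([246.50114242, 216.89185072]), array([2.39153865, 3.10653893]), array([-0.50188418,  0.86493483]), np.int64(113))
key tri [504.94589454 120.58329035  65.2446152 ] onz75 [505.96199672 120.53750211  75.        ]
head yaw of y axis 65.56722694099791 32.658465965919646
cross [289.0336593  122.45340105] [ 700.31201324 -102.79133964  100.        ]<stdin>:5: RuntimeWarning: invalid value encountered in scalar divide
Traceback (most recent call last):
ZeroDivisionError: Weights sum to zero, can't be normalized
```

Call:
apply_moves(
  series=[
    [0,-0.015,-0.012,0,0,0,0],
    [0,-0.024,-0.0195,0,0,0,0],
    [0,-0.024,-0.0195,0,0,0,0],
    [0,-0.024,-0.0195,0,0,0,0],
    [0,-0.024,-0.0195,0,0,0,0],
    [0,-0.024,-0.0195,0,0,0,0],
    [0,-0.024,-0.0195,0,0,0,0],
    [0,-0.024,-0.0195,0,0,0,0],
    [0,-0.024,-0.0195,0,0,0,0],
    [0,-0.024,-0.0195,0,0,0,0],
    [0,-0.024,-0.0195,0,0,0,0],
    [0,-0.024,-0.0195,0,0,0,0],
    [0,-0.024,-0.0195,0,0,0,0],
    [0,-0.024,-0.0195,0,0,0,0],
    [0,-0.024,-0.0195,0,0,0,0],
    [0,-0.024,-0.0195,0,0,0,0],
    [0,-0.024,-0.0195,0,0,0,0],
    [0,-0.024,-0.0195,0,0,0,0],
    [0,-0.024,-0.0195,0,0,0,0],
    [0,-0.0045,-0.004,0,0,0,0],
  ],
  force=40,
)

```text
time_s: 1.77
tcp_pos: [507.8, 117.8, 231.0]
tcp_rot: [0.45, 3.109, -0.001]
force: [-0.4, 0.9, 0.3]
grip_width: 0.503
finger_force: 0.0
```

Call:
apply_moves(
  series=[
    [0,0,0,0,0,0,7],
    [0,0,0,0,0,0,7],
    [0,0,0,0,0,0,7],
    [0,0,0,0,0,0,7],
    [0,0,0,0,0,0,7],
    [0,0,0,0,0,0,7],
    [0,0,0,0,0,0,7],
    [0,0,0,0,0,0,7],
    [0,0,0,0,0,0,7],
    [0,0,0,0,0,0,7],
    [0,0,0,0,0,0,7],
    [0,0,0,0,0,0,7],
    [0,0,0,0,0,0,7],
    [0,0,0,0,0,0,7],
    [0,0,0,0,0,0,0],
  ],
)

```text
time_s: 3.02
tcp_pos: [505.4, 121.1, 231.1]
tcp_rot: [-2.644, -1.696, 0.001]
force: [0.5, 0.6, -0.0]
grip_width: 0.497
finger_force: 0.0
```

```bash
cat >> h.py <<'E'
from scipy.spatial.transform import Rotation as Ro
def togo(p,yaw=None):
    "tool-frame shift (mm) to world TCP p, and turn about tool z (deg) for tool-y heading yaw (deg)"
    s=sensors.read_state(); R=Ro.from_rotvec(s["tcp_rot"]).as_matrix(); h=np.degrees(np.arctan2(R[1,1],R[0,1]))
    print("t",round(s["time_s"],2),"tcp",s["tcp_pos"].round(1),"h",h.round(2),"tilt z",R[:,2].round(3),"F",s["force"].round(1),"M",s["moment"].round(2),"w",round(s["grip_width"],3),"ff",round(s["finger_force"],1),"q6",s["joint_positions"][5].round(2))
    print("shift",(R.T@(np.array(p,float)-s["tcp_pos"])).round(1), "turn",None if yaw is None else round((h-yaw+180)%360-180,2))
E
python3 - <<'E'
from h import *
togo((505.5,120.5,49),-24.3)
b=shot("side","side1")
a=cv2.imread("pics/top0.png")
g=cv2.cvtColor(a,cv2.COLOR_BGR2GRAY)
print(g[150:176,288:316])
E
```

```text
t 3.02 tcp [505.4 121.1 231.1] h -24.63 tilt z [-0.001  0.    -1.   ] F [ 0.5  0.6 -0. ] M [-0.05  0.03  0.04] w 0.497 ff 0.0 q6 0.54
shift [ -0.5   0.4 182.1] turn -0.33
[[252 251 234 192 197 189 243 241 242 240 240 241 241 169 244 252 252 252
  252 252 252 252 252 252 252 252 252 252]
 [251 247 219 215 228 153 245 239 241 241 241 239 234 185 252 252 252 252
  252 252 251 251 250 246 248 252 252 252]
 [246 230 204 228 232 213 242 242 240 242 239 239 237 228 252 252 251 251
  250 250 245 245 236 197 211 251 252 252]
 [241 238 237 252 252 251 231 242 240 240 239 240 239 241 250 249 246 245
  238 237 226 227 239 215 210 252 252 252]
 [252 252 252 252 252 250 210 243 240 240 239 239 236 223 237 238 238 240
  240 232 140 144 237 223 212 252 252 252]
 [252 252 252 252 251 248 206 243 239 239 237 239 239 239 240 238 240 239
  238 235 178 184 237 233 206 248 252 252]
 [251 251 250 249 246 244 239 239 240 240 239 238 239 238 238 238 238 237
  237 237 237 236 237 234 197 210 252 252]
 [246 245 243 239 240 239 239 239 239 238 238 238 237 236 235 236 236 237
  237 237 239 238 238 236 217 212 25
[... 1413 characters left out ...]
250 198 215 239 226 202 243 242 242 242 241 239 241 241 240 230 229 229
  220 192 210 202 206 242 252 252 252 251]
 [251 234 185 236 162 166 242 241 240 241 240 229 226 226 225 198 212 220
  204 243 252 252 252 251 246 244 243 234]
 [252 249 169 237 210 219 241 231 229 227 226 197 208 211 221 243 252 252
  252 251 247 244 242 236 161 139 108 110]
 [252 249 160 232 227 227 227 194 208 207 222 243 252 252 252 251 248 244
  242 237 185 131 110 112 106 105 102  97]
 [252 251 217 200 213 209 222 243 252 252 252 252 248 244 242 236 187 133
  111 108 105 106  99  99  84  89  87  82]
 [252 252 251 243 252 252 252 252 248 245 242 236 191 141 110 112 107 105
  106 103  91  88  86  85  87  82  81  82]]
```

Call:
apply_moves(
  series=[
    [-0.2,-0.0005,0.0005,0.03,0,0,-0.3],
    [-0.2,0,0,0.03,0,0,0],
    [-0.2,0,0,0.03,0,0,0],
    [-0.2,0,0,0.03,0,0,0],
    [-0.2,0,0,0.03,0,0,0],
    [-0.2,0,0,0.02,0,0,0],
    [-0.2,0,0,0.012,0,0,0],
    [-0.2,0,0,0,0,0,0],
    [-0.2,0,0,0,0,0,0],
  ],
)

```text
time_s: 3.82
tcp_pos: [505.8, 120.3, 49.1]
tcp_rot: [-2.632, -1.714, 0.002]
force: [-0.0, 0.1, 0.2]
grip_width: 0.402
finger_force: 0.0
```

```bash
python3 - <<'E'
from h import *
togo((505.5,120.5,49),-24.3)
b=shot("side","side2"); t=shot("top","top2")
a=cv2.imread("pics/top0.png")
g=cv2.cvtColor(a,cv2.COLOR_BGR2GRAY).astype(float)
w=np.clip(232-g,0,None); 
def c(x0,y0,x1,y1):
    yy,xx=np.mgrid[y0:y1,x0:x1]; s=w[y0:y1,x0:x1]; return np.array([(s*xx).sum(),(s*yy).sum()])/s.sum()
sl=c(295,159,306,166)
sc=[c(288,157,292,161),c(307,152,310,156),c(310,164,314,168),c(291,169,294,173)]
print(sl,np.array(sc),np.mean(sc,0))
P=onz("top",sl,118);print("slot",P,"screws",onz("top",np.mean(sc,0),118))
q=[onz("top",s,118)[:2].round(1) for s in sc];print(q)
for u,v in((0,1),(3,2)):
    d=q[u]-q[v];print(np.linalg.norm(d),np.degrees(np.arctan2(d[1],d[0]))-90)
k=cv2.resize(b[170:260,200:320],None,fx=6,fy=6,interpolation=cv2.INTER_CUBIC); cv2.imwrite("pics/c2.png",k)
E
```

```text
t 3.82 tcp [505.8 120.3  49.1] h -23.84 tilt z [-0.001 -0.    -1.   ] F [-0.   0.1  0.2] M [-0.04 -0.05  0.03] w 0.402 ff 0.0 q6 0.52
shift [ 0.1 -0.4  0.1] turn 0.46
[300.23304754 162.63522993] [[289.37596899 159.20542636]
 [308.48122867 154.3105802 ]
 [311.91269841 166.13492063]
 [292.52657005 170.99516908]] [300.57411653 162.66152407]
slot [ 587.62390693 -127.40423252  118.        ] screws [ 587.52850804 -128.30767194  118.        ]
[array([597.6, -98.9]), array([ 609.3, -150.1]), array([ 577.4, -158.1]), array([ 565.9, -106.2])]
52.51980578791202 12.871962962907944
53.15881864752075 12.493735822379207
```

View pics/c2.png

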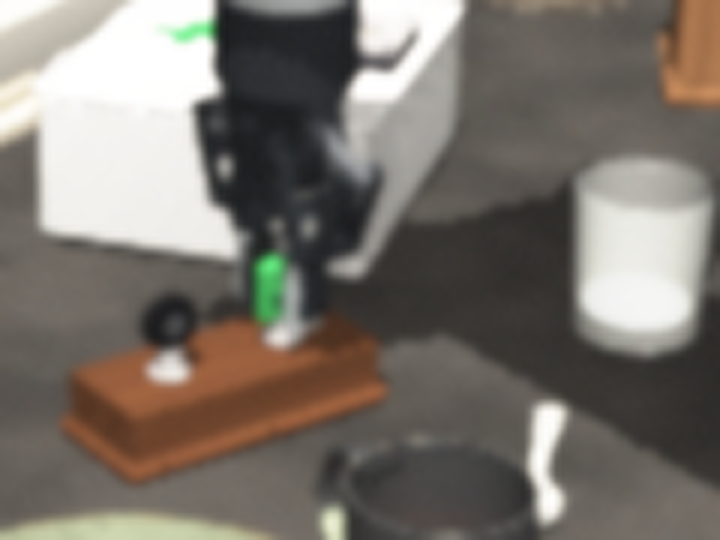

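The side view shows the fingers straddling the green head at crop (270,285), clear of the stand and of the black key at crop (170,325). Closing now.

Call:
apply_moves(
  series=[
    [-1,0,0,0,0,0,0.4],
    [-1,0,0,0,0,0,0],
    [-1,0,0,0,0,0,0],
    [-1,0,0,0,0,0,0],
    [-1,0,0,0,0,0,0],
    [-1,0,0,0,0,0,0],
    [-1,0,0,0,0,0,0],
    [-1,0,0,0,0,0,0],
  ],
  force=50,
)

```text
time_s: 4.58
tcp_pos: [504.9, 120.5, 50.0]
tcp_rot: [-2.64, -1.701, 0.002]
force: [-6.2, 3.5, 7.0]
grip_width: 0.108
finger_force: 51.7
```

Call:
apply_moves(
  series=[
    [-1,0,0,-0.01,0,0,0],
    [-1,0,0,-0.01,0,0,0],
    [-1,0,0,-0.015,0,0,0],
    [-1,0,0,-0.03,0,0,0],
    [-1,0,0,-0.03,0,0,0],
    [-1,0,0,-0.03,0,0,0],
    [-1,0,0,-0.015,0,0,0],
    [-1,0,0,0,0,0,0],
    [-1,0,0,0,0,0,0],
  ],
)

```text
time_s: 5.33
tcp_pos: [506.4, 120.0, 190.7]
tcp_rot: [2.64, 1.701, 0.005]
force: [-0.1, 0.3, -0.6]
grip_width: 0.11
finger_force: 50.6
```

```bash
python3 - <<'E'
from h import *
togo((587.6,-127.8,189),12.7)
b=shot("side","side3"); t=shot("top","top3")
s=sensors.read_state()["tcp_pos"]; print(proj("side",s),proj("top",s))
u,v=proj("side",s).astype(int)
r=lambda im,u,v:cv2.resize(im[max(v-32,0):v+32,u-32:u+32],(400,400),interpolation=cv2.INTER_CUBIC)
u2,v2=proj("top",s).astype(int)
cv2.imwrite("pics/c3.png",np.hstack([r(b,u,v),r(t,u2,v2)]))
E
```

```text
t 5.33 tcp [506.4 120.  190.7] h -24.41 tilt z [ 0.003  0.    -1.   ] F [-0.1  0.3 -0.6] M [ 0.01 -0.02  0.02] w 0.11 ff 50.6 q6 0.53
shift [-192.1  176.4    1.9] turn -37.11
[246.60434313 178.84626649] [205.03307526 194.32266553]
```

View pics/c3.png

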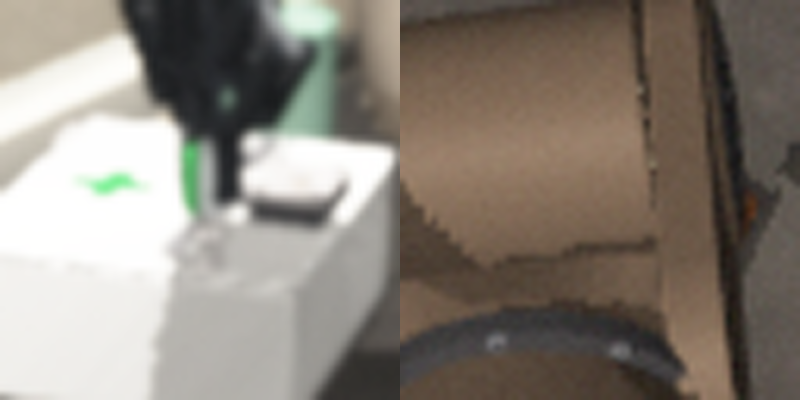

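The side crop shows the key gripped, with the green head at crop (190,180), and lifted clear. The top view is blocked by the arm. Moving over the lock.

Call:
apply_moves(
  series=[
    [-1,-0.008,0.0075,0,0,0,0],
    [-1,-0.016,0.0147,0,0,0,0],
    [-1,-0.016,0.0147,0,0,0,0],
    [-1,-0.016,0.0147,0,0,0,0],
    [-1,-0.016,0.0147,0,0,0,0],
    [-1,-0.016,0.0147,0,0,0,0],
    [-1,-0.016,0.0147,0,0,0,0],
    [-1,-0.016,0.0147,0,0,0,0],
    [-1,-0.016,0.0147,0,0,0,0],
    [-1,-0.016,0.0147,0,0,0,0],
    [-1,-0.016,0.0147,0,0,0,0],
    [-1,-0.016,0.0147,0,0,0,0],
    [-1,-0.008,0.0075,0,0,0,0],
    [-1,0,0,0,0,0,-6.2],
    [-1,0,0,0,0,0,-6.2],
    [-1,0,0,0,0,0,-6.2],
    [-1,0,0,0,0,0,-6.2],
    [-1,0,0,0,0,0,-6.2],
    [-1,0,0,0,0,0,-6.2],
    [-1,0,0,0,0,0,0],
  ],
)

```text
time_s: 7.1
tcp_pos: [587.3, -127.9, 188.5]
tcp_rot: [-1.954, -2.459, 0.001]
force: [-0.5, -0.2, 0.2]
grip_width: 0.111
finger_force: 50.5
```

```bash
python3 - <<'E'
from h import *
togo((587.4,-127.8,163),12.7)
b=shot("side","side4"); 
s=sensors.read_state()["tcp_pos"]; print(proj("side",s+[0,0,-34.5]),proj("side",s+[0,0,15]),proj("side",(587.4,-127.8,118)))
u,v=proj("side",s).astype(int)
print(u-40,v-20)
cv2.imwrite("pics/c4.png",cv2.resize(b[v-20:v+40,u-40:u+40],(800,600),interpolation=cv2.INTER_CUBIC))
E
```

```text
t 7.1 tcp [ 587.3 -127.9  188.5] h 13.06 tilt z [-0.001  0.001 -1.   ] F [-0.5 -0.2  0.2] M [ 0.01 -0.01 -0.03] w 0.111 ff 50.5 q6 -0.55
shift [ 0.   0.2 25.5] turn 0.36
[260.80869064 164.07821456] [261.27093977 150.75039682] [260.45337249 173.56879594]
221 134
```

View pics/c4.png

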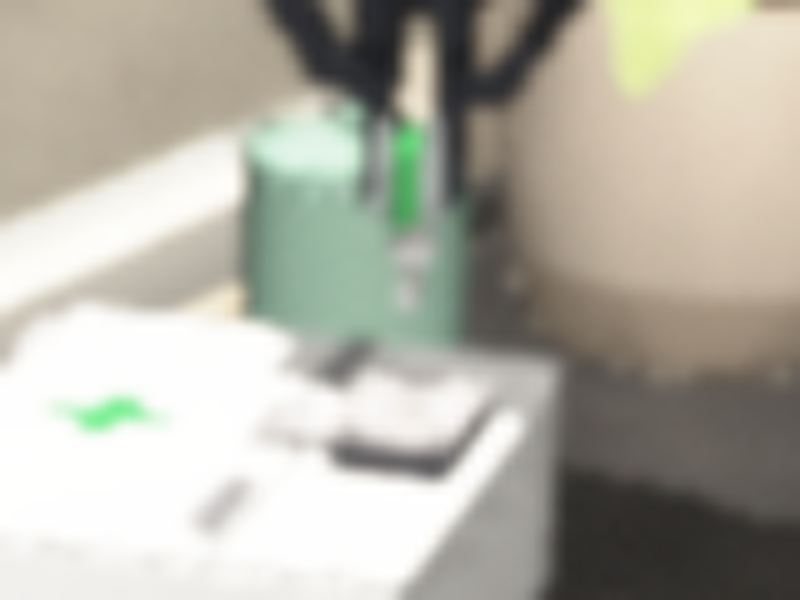

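The side crop shows the key upright in the fingers, with its tip at crop (407,308) close to the prediction. The slot's mark is near crop (413,405), slightly right of where I predicted it. I'll overlay the predicted lock outline with the contrast stretched to check.

```bash
python3 - <<'E'
from h import *
b=cv2.imread("pics/side4.png"); t=cv2.imread("pics/top0.png")
c=np.array([587.5,-127.9]); th=np.radians(12.7); X=np.array([np.cos(th),np.sin(th)]);Y=np.array([-X[1],X[0]])
def panel(im,n,u0,v0,w,h,k):
    g=cv2.resize(im[v0:v0+h,u0:u0+w],None,fx=k,fy=k,interpolation=cv2.INTER_CUBIC).astype(float)
    g=np.clip((g-150)*2.4,0,255).astype(np.uint8)
    for a,bb,z in((23,33,118),(6.5,11.1,118)):
        P=[proj(n,[*(c+sx*a*X+sy*bb*Y),z]) for sx,sy in((1,1),(1,-1),(-1,-1),(-1,1))]
        cv2.polylines(g,[np.int32([(np.array(p)-[u0,v0]+.5)*k*8 for p in P])],True,(0,0,255),1,16,3)
    return g
A=panel(b,"side",245,162,30,22,20); B=panel(t,"top",286,147,30,30,13)
cv2.imwrite("pics/c5.png",np.hstack([cv2.resize(A,(400,293)),cv2.copyMakeBorder(B,0,0,0,0,0)[:293,:390]]) if 0 else np.hstack([np.pad(A[:400],((0,0),(0,0),(0,0)))[:390,:410],B]))
g=cv2.cvtColor(b,cv2.COLOR_BGR2GRAY); print(g[168:184,248:274])
E
```

```text
[[250 239 211 187 183 178 165 146 130 132 151 171 177 178 177 173 165 156
  139 122 112 104  98  95  94  91]
 [250 233 202 186 180 168 147 125 118 132 155 175 179 184 187 186 182 177
  168 158 153 144 136 132 130 126]
 [242 215 195 184 169 146 124 117 132 159 177 179 181 185 187 188 188 189
  189 186 182 179 175 172 170 168]
 [246 234 225 200 170 144 124 131 165 203 215 207 199 188 183 184 187 197
  209 207 200 199 193 187 186 186]
 [253 251 248 234 216 197 170 171 207 233 240 239 232 215 204 205 211 224
  235 233 222 213 198 190 188 190]
 [253 252 250 246 245 244 233 224 235 243 246 245 242 236 233 235 240 243
  246 244 234 211 190 186 188 189]
 [246 245 244 244 249 251 249 243 244 246 247 245 243 239 237 239 245 248
  247 243 224 184 176 190 194 189]
 [238 241 243 245 249 250 247 241 242 245 246 245 244 240 238 241 245 247
  245 231 184 159 198 226 223 195]
 [231 236 239 243 246 245 237 223 226 237 242 243 244 243 242 242 241 242
  235 198 145 178 237 248 240 200]
 [221 219 216 225 230 224 205 186 186 207 221 227 232 237 237 234 226 222
  201 156 156 225 249 250 233 185]
 [233 226 211 216 219 192 154 136 137 153 167 179 191 202 204 198 184 177
  150 143 209 247 250 240 202 165]
 [250 247 238 241 242 212 144 107 103 108 113 120 128 135 137 132 129 128
  128 185 241 251 244 212 172 158]
 [254 252 250 252 251 236 188 146 128 120 114 109 106 106 101  95  95 111
  164 232 250 249 227 180 161 156]
 [253 252 253 254 253 250 241 229 218 211 201 186 179 172 154 135 128 162
  226 248 249 235 192 165 161 157]
 [252 253 254 254 254 254 253 252 252 252 250 247 244 242 234 225 221 235
  249 250 239 201 169 162 163 159]
 [253 254 254 254 254 254 254 254 254 254 254 254 254 253 253 252 252 253
  252 245 211 171 159 160 162 160]]
```

View pics/c5.png

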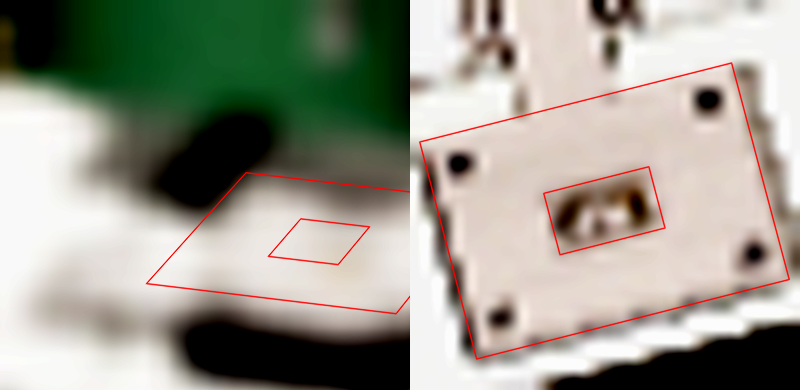

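```bash
python3 - <<'E'
from h import *
b=cv2.imread("pics/side4.png").astype(int); s=np.array([587.3,-127.9,188.5])
sat=b[...,1]-np.maximum(b[...,0],b[...,2])
print(sat[143:160,254:270])
print("gray key");g=cv2.cvtColor(b.astype(np.uint8),cv2.COLOR_BGR2GRAY);print((b[...,2]-b[...,1])[155:168,254:270])
print("head top/bot pred",proj("side",s+[0,0,32]),proj("side",s+[0,0,-2]),"collar bot",proj("side",s+[0,0,-14]),"tip",proj("side",s+[0,0,-34.5]))
# ray consistency
def res(nm,ut,us):
    p=tri(("top",ut),("side",us));print(nm,p.round(1),"res top",(proj("top",p)-ut).round(2),"side",(proj("side",p)-us).round(2))
res("key0",(208.92,196.92),(246.5,216.9))
# box features in side0/top0: cross centroid
a=cv2.imread("pics/side0.png").astype(int); w=np.clip(a[...,1]-np.maximum(a[...,0],a[...,2])-15,0,None); w[:, :215]=0;w[:,243:]=0;w[:155]=0;w[180:]=0
yy,xx=np.mgrid[:384,:512]; c=np.array([(w*xx).sum(),(w*yy).sum()])/w.sum(); print(c,w.sum(),proj("side",(700.3,-102.8,100)))
w=np.clip(sat-15,0,None); w[:, :215]=0;w[:,243:]=0;w[:155]=0;w[185:]=0
c=np.array([(w*xx).sum(),(w*yy).sum()])/w.sum(); print("cross side4",c)
res("cross",(289.03,122.45),c)
E
```

```text
[[ -2   1   3  -1  -4  -1  -7 -10  -9 -11  -8  -2  -5  -4  -2  -2]
 [  3  12  14   7   0   0  -7 -10  -7  -9  -7  -1  -3  -1  -5  -6]
 [ 19  21  20  11   2   2   0   1   1  -2  -3   0  -2  -6  -9 -11]
 [ 23  23  20  12   3   4  16  43  40  17   4   0   0  -6 -12 -13]
 [ 17  22  22  13   2   9  35  74  71  34   8   0   0  -6 -11 -13]
 [ 13  14  22  14   4  13  49  86  78  34   7   2  -1  -6 -11 -13]
 [ 13  13  21  15   4  13  47  82  67  27   6   0  -1  -5 -11 -12]
 [ 14  16  22  14   4  12  42  73  58  21   5   0   0  -3  -8 -11]
 [ 23  23  20   9   3  11  43  73  55  20   5   1   0  -1  -6  -8]
 [ 21  21  18   8   3  13  44  73  55  19   4   1   0   2  -3  -5]
 [ 19  19  17  11   6  13  44  72  54  19   4   1   3   7   1  -3]
 [ 21  21  19  15  10  15  44  70  53  18   5   4   8  10   4  -2]
 [ 22  22  21  20  16  20  43  63  47  18   7   9  12  12   5  -2]
 [ 24  22  22  22  21  22  35  42  30  14  10  15  16  12   4  -2]
 [ 23  22  23  22  22  21  21  15   8   6  13  16  17  13   3  -4]
 [ 23  23  23  23  22  17   9  -1  -2   1  11  16  17  13   1  -4]
 [ 22  22  22  23  22  18   
[... 597 characters left out ...]
0 -30 -30 -29 -18  -5  -5 -19 -27 -28 -23 -11   0   4]
 [-31 -31 -30 -30 -30 -29 -20  -9 -12 -24 -28 -28 -21 -11   1   3]
 [-30 -31 -30 -32 -31 -30 -25 -20 -22 -29 -29 -27 -22 -10   0   4]
 [-28 -30 -30 -29 -29 -29 -29 -27 -29 -30 -29 -28 -22  -9   0   3]
 [-19 -21 -22 -22 -22 -23 -26 -25 -26 -27 -28 -26 -19  -9   1   3]]
head top/bot pred [261.44348651 146.10145353] [261.1218053  155.37346715] collar bot [261.00962038 158.60704169] tip [260.81957224 164.08491513]
key0 [504.9 120.6  65.2] res top [0.31 0.58] side [-0.58 -0.07]
[231.47012401 174.88613303] 887 [230.27048617 174.55633808]
cross side4 [231.47645126 174.88499452]
cross [ 698.4 -103.9   99.1] res top [0.42 0.75] side [-0.62 -0.1 ]
```

Both views measure the key head where kinematics predicts it. The two cameras disagree by about 1 px at the lock, and the side view puts the slot about 2 to 3 mm nearer −x. I'll shift by −2.1 mm, inside the countersink's capture range, then go down while watching the force.

Call:
apply_moves(
  series=[
    [-1,0,-0.0021,0,0,0,0.3],
    [-1,0,0,0.01,0,0,0],
    [-1,0,0,0.01,0,0,0],
    [-1,0,0,0.008,0,0,0],
    [-1,0,0,0.003,0,0,0],
    [-1,0,0,0,0,0,0],
    [-1,0,0,0,0,0,0],
  ],
  force=80,
)

```text
time_s: 7.73
tcp_pos: [585.5, -128.2, 158.0]
tcp_rot: [-1.967, -2.449, 0.0]
force: [-0.3, 0.1, -0.4]
grip_width: 0.101
finger_force: 81.3
```

Call:
apply_moves(
  series=[
    [-1,0,0,0.001,0,0,0],
    [-1,0,0,0.001,0,0,0],
    [-1,0,0,0.001,0,0,0],
    [-1,0,0,0.001,0,0,0],
    [-1,0,0,0,0,0,0],
  ],
)

```text
time_s: 8.15
tcp_pos: [585.5, -128.2, 154.2]
tcp_rot: [-1.967, -2.45, -0.0]
force: [-0.6, 0.2, -1.2]
grip_width: 0.103
finger_force: 81.3
```

```bash
python3 -c "
from h import *
togo((585.2,-128.2,150),12.7)"
```

```text
t 8.15 tcp [ 585.5 -128.2  154.2] h 12.48 tilt z [-0.  0. -1.] F [-0.6  0.2 -1.2] M [0.01 0.02 0.03] w 0.103 ff 81.3 q6 -0.54
shift [ 0.  -0.3  4.2] turn -0.22
```

Call:
apply_moves(
  series=[
    [-1,0,0,0.001,0,0,0],
    [-1,0,0,0.001,0,0,0],
    [-1,0,0,0.001,0,0,0],
    [-1,0,0,0,0,0,0],
  ],
)

```text
time_s: 8.48
tcp_pos: [585.4, -128.2, 151.1]
tcp_rot: [-1.967, -2.45, 0.0]
force: [0.1, 0.1, -0.7]
grip_width: 0.104
finger_force: 81.3
```

Call:
apply_moves(
  series=[
    [-1,0,0,0.001,0,0,0],
    [-1,0,0,0.001,0,0,0],
    [-1,0,0,0,0,0,0],
  ],
)

```text
time_s: 8.73
tcp_pos: [585.4, -128.0, 149.1]
tcp_rot: [-1.967, -2.449, -0.0]
force: [0.1, 1.6, -0.8]
grip_width: 0.105
finger_force: 81.5
```

```bash
python3 -c "
from h import *
togo((585.2,-128.2,150),12.7)"
```

```text
t 8.73 tcp [ 585.4 -128.   149.1] h 12.48 tilt z [-0.  0. -1.] F [ 0.1  1.6 -0.8] M [ 0.34 -0.05  0.03] w 0.105 ff 81.5 q6 -0.54
shift [-0.1 -0.3 -0.9] turn -0.22
```

Call:
apply_moves(
  series=[
    [-1,0.0005,0,0.001,0,0,0],
    [-1,0,0,0.001,0,0,0],
    [-1,0,0,0,0,0,0],
  ],
)

```text
time_s: 8.98
tcp_pos: [585.3, -127.7, 147.1]
tcp_rot: [-1.967, -2.45, 0.0]
force: [-0.6, 0.6, -0.1]
grip_width: 0.102
finger_force: 81.6
```

```bash
python3 -c "
from h import *
togo((585.2,-128.2,132.5),12.7)"
```

```text
t 8.98 tcp [ 585.3 -127.7  147.1] h 12.49 tilt z [-0.  0. -1.] F [-0.6  0.6 -0.1] M [-0.02 -0.02  0.  ] w 0.102 ff 81.6 q6 -0.54
shift [-0.4 -0.2 14.6] turn -0.21
```

Call:
apply_moves(
  series=[
    [-1,0,0,0.001,0,0,0],
    [-1,0,0,0.001,0,0,0],
    [-1,0,0,0.001,0,0,0],
    [-1,0,0,0,0,0,0],
  ],
)

```text
time_s: 9.32
tcp_pos: [585.3, -127.7, 144.0]
tcp_rot: [-1.967, -2.45, 0.0]
force: [-0.2, 0.3, -0.8]
grip_width: 0.103
finger_force: 81.6
```

Call:
apply_moves(
  series=[
    [-1,0,0,0.001,0,0,0.5],
    [-1,0,0,0.001,0,0,-0.5],
    [-1,0,0,0,0,0,0],
  ],
)

```text
time_s: 9.57
tcp_pos: [585.6, -127.8, 142.4]
tcp_rot: [1.966, 2.45, 0.0]
force: [-0.0, -0.2, 2.1]
grip_width: 0.105
finger_force: 82.0
```

```bash
python3 -c "
from h import *
togo((585.2,-128.2,132.5),12.7)"
```

```text
t 9.57 tcp [ 585.6 -127.8  142.4] h 12.52 tilt z [ 0.001 -0.    -1.   ] F [-0.  -0.2  2.1] M [ 0.03 -0.06  0.01] w 0.105 ff 82.0 q6 -0.54
shift [-0.3 -0.5  9.9] turn -0.18
```

Call:
apply_moves(
  series=[
    [-1,0,0,0.001,0,0,1],
    [-1,0,0,0.001,0,0,-1],
    [-1,0,0,0.001,0,0,-1],
    [-1,0,0,0.001,0,0,1],
    [-1,0,0,0,0,0,0],
  ],
)

```text
time_s: 9.98
tcp_pos: [585.6, -127.8, 138.5]
tcp_rot: [1.968, 2.448, 0.0]
force: [0.5, -0.1, 3.1]
grip_width: 0.103
finger_force: 82.3
```

Call:
apply_moves(
  series=[
    [-1,0,0,0.001,0,0,1],
    [-1,0,0,0.001,0,0,-1],
    [-1,0,0,0.001,0,0,-1],
    [-1,0,0,0,0,0,1],
    [-1,0,0,0,0,0,0],
  ],
)

```text
time_s: 10.4
tcp_pos: [585.6, -127.8, 135.6]
tcp_rot: [1.968, 2.448, 0.001]
force: [0.4, 0.2, 4.9]
grip_width: 0.103
finger_force: 82.6
```

```bash
python3 -c "
from h import *
togo((585.2,-128.2,132.5),12.7)"
```

```text
t 10.4 tcp [ 585.6 -127.8  135.6] h 12.42 tilt z [ 0.001 -0.    -1.   ] F [0.4 0.2 4.9] M [0.09 0.01 0.01] w 0.103 ff 82.6 q6 -0.54
shift [-0.3 -0.5  3.1] turn -0.28
```

Call:
apply_moves(
  series=[
    [-1,0,0,0.001,0,0,0.5],
    [-1,0,0,0.001,0,0,-0.5],
    [-1,0,0,0.0005,0,0,0],
    [-1,0,0,0,0,0,0],
  ],
)

```text
time_s: 10.73
tcp_pos: [585.6, -127.8, 133.3]
tcp_rot: [1.966, 2.449, 0.001]
force: [-0.8, 0.7, 7.7]
grip_width: 0.105
finger_force: 83.0
```

Call:
apply_moves(
  series=[
    [-1,0,0,0.001,0,0,0],
    [-1,0,0,0,0,0,0],
  ],
)

```text
time_s: 10.9
tcp_pos: [585.6, -127.8, 132.2]
tcp_rot: [1.966, 2.449, 0.001]
force: [-0.9, 1.0, 5.8]
grip_width: 0.104
finger_force: 82.8
```

Call:
apply_moves(
  series=[
    [-1,0,0,0.001,0,0,0],
    [-1,0,0,0,0,0,0],
  ],
)

```text
time_s: 11.07
tcp_pos: [585.6, -127.8, 132.0]
tcp_rot: [1.966, 2.449, 0.001]
force: [-3.1, 1.2, 15.1]
grip_width: 0.105
finger_force: 84.2
```

Call:
apply_moves(
  series=[
    [-1,0,0,0,0,0,0],
    [-1,0,0,0,0,0,0],
    [-1,0,0,0,0,0,4],
    [-1,0,0,0,0,0,4],
    [-1,0,0,0,0,0,4],
    [-1,0,0,0,0,0,4],
    [-1,0,0,0,0,0,4],
    [-1,0,0,0,0,0,0],
  ],
  force=100,
)

```text
time_s: 11.73
tcp_pos: [585.8, -127.8, 132.1]
tcp_rot: [2.366, 2.065, 0.001]
force: [-3.2, 1.1, 15.3]
grip_width: 0.101
finger_force: 98.3
```

```bash
python3 -c "
from h import *
togo((585.6,-127.8,132),-77.5)"
```

```text
t 11.73 tcp [ 585.8 -127.8  132.1] h -7.76 tilt z [ 0.002 -0.    -1.   ] F [-3.2  1.1 15.3] M [0.21 0.46 0.02] w 0.101 ff 98.3 q6 -0.19
shift [-0.  -0.2  0.1] turn 69.74
```

Call:
apply_moves(
  series=[
    [-1,0,0,0,0,0,5],
    [-1,0,0,0,0,0,5],
    [-1,0,0,0,0,0,5],
    [-1,0,0,0,0,0,5],
    [-1,0,0,0,0,0,5],
    [-1,0,0,0,0,0,0],
  ],
)

```text
time_s: 12.23
tcp_pos: [585.6, -127.9, 132.1]
tcp_rot: [2.757, 1.503, 0.001]
force: [-3.5, 0.2, 16.1]
grip_width: 0.102
finger_force: 98.3
```

```bash
python3 -c "
from h import *
togo((585.6,-127.8,132),-77.5)"
```

```text
t 12.23 tcp [ 585.6 -127.9  132.1] h -32.81 tilt z [ 0.001 -0.001 -1.   ] F [-3.5  0.2 16.1] M [0.02 0.6  0.1 ] w 0.102 ff 98.3 q6 0.25
shift [ 0.1 -0.1  0.1] turn 44.69
```

Call:
apply_moves(
  series=[
    [-1,0,0,0,0,0,5],
    [-1,0,0,0,0,0,5],
    [-1,0,0,0,0,0,5],
    [-1,0,0,0,0,0,5],
    [-1,0,0,0,0,0,5],
    [-1,0,0,0,0,0,5],
    [-1,0,0,0,0,0,5],
    [-1,0,0,0,0,0,5],
    [-1,0,0,0,0,0,4],
    [-1,0,0,0,0,0,0],
  ],
)

```text
time_s: 13.07
tcp_pos: [585.3, -128.0, 132.0]
tcp_rot: [3.12, 0.362, 0.001]
force: [-5.0, -1.0, 16.3]
grip_width: 0.1
finger_force: 98.5
```

```bash
python3 -c "
from h import *
togo((585.6,-127.8,132),-77.5)"
```

```text
t 13.07 tcp [ 585.3 -128.   132. ] h -76.75 tilt z [ 0.    -0.001 -1.   ] F [-5.  -1.  16.3] M [-0.21  1.01  0.03] w 0.1 ff 98.5 q6 1.01
shift [ 0.4 -0.1  0. ] turn 0.75
```

Call:
apply_moves(
  series=[
    [-1,0,0,0,0,0,4],
    [-1,0,0,0,0,0,4],
    [-1,0,0,0,0,0,0],
  ],
)

```text
time_s: 13.32
tcp_pos: [585.2, -128.0, 132.0]
tcp_rot: [3.138, 0.144, 0.0]
force: [-5.5, -1.2, 16.9]
grip_width: 0.103
finger_force: 98.6
```

```bash
python3 -c "
from h import *
togo((585.6,-127.8,132),-77.5)"
```

```text
t 13.32 tcp [ 585.2 -128.   132. ] h -84.74 tilt z [ 0.    -0.001 -1.   ] F [-5.5 -1.2 16.9] M [-0.1   1.04  0.05] w 0.103 ff 98.6 q6 1.15
shift [ 0.4 -0.1  0. ] turn -7.24
```

Call:
apply_moves(
  series=[
    [-1,0,0,0,0,0,3],
    [-1,0,0,0,0,0,0],
    [-1,0,0,0,0,0,0],
  ],
)

```text
time_s: 13.57
tcp_pos: [585.2, -128.0, 132.0]
tcp_rot: [3.14, 0.068, 0.001]
force: [-6.1, -0.1, 16.7]
grip_width: 0.103
finger_force: 98.6
```

```bash
python3 -c "
from h import *
togo((585.6,-127.8,132),-77.5)"
```

```text
t 13.57 tcp [ 585.2 -128.   132. ] h -87.51 tilt z [ 0.    -0.001 -1.   ] F [-6.1 -0.1 16.7] M [-0.18  1.15  0.04] w 0.103 ff 98.6 q6 1.2
shift [ 0.4 -0.1  0. ] turn -10.01
```

```bash
python3 - <<'E'
from h import *
M=[]
for i in range(3):
    b=shot("side","side9"); s=sensors.read_state(); M.append(s["moment"][2])
t=shot("top","top9"); print(np.round(M,3),s["time_s"],s["force"].round(1))
a=cv2.imread("pics/side4.png")
r=lambda im:cv2.resize(im[140:190,235:275],(400,500),interpolation=cv2.INTER_CUBIC)
cv2.imwrite("pics/c9.png",np.hstack([r(a),r(b)]))
E
```

```text
[0.036 0.133 0.108] 13.7167 [-5.9 -0.6 16. ]
```

View pics/c9.png

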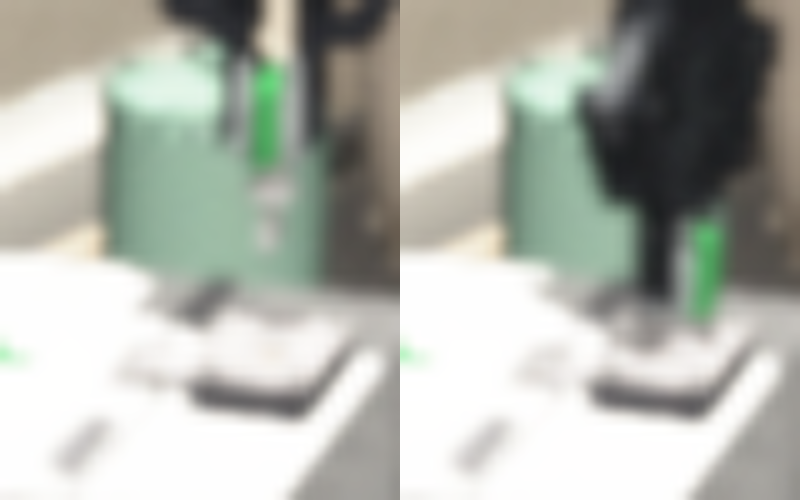

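The right-hand crop shows the head turned edge-on along with the fingers, crop (705,270), and the key seated in the lock. The grip width is unchanged, and the spring's return torque reads about 0.1 N m. The key has turned about 100°, so the cylinder is at its stop; handing in.

```bash
python3 -c "
from h import *
print(job.job_done())"
```

```text
the job is handed in; nothing more can be done
None
```

I handed the job in with the green key pressed home and turned about 100° clockwise, still gripped and held there; the hand-in gave no verdict, and I inferred the bolt's position from the turn and spring torque rather than seeing it.

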